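# Find and press the hidden cover catch of the postage label machine

### The job

Open the postage label machine for a new roll: feel slowly and lightly with closed fingertips along the flat black strip on its top for the sunken catch, press the catch fully in, and let go so that the cover springs up by itself and the catch comes back out. Do not strike the machine hard, push or pry the cover, or press the orange feed key; leave the other things on the desk where they are, and end clear of the machine.

Things in the scene. Friction and masses are not known exactly. Their poses are not given: they have to be found in the camera images.
- machine: Light grey desktop postage label machine, fixed to the desk, 260 (x) by 304 (y) by 123 (z) mm; origin at the centre of its underside, x axis from its front (nearest the robot at yaw 0) to its back, y along its width, z up. Its rims and the cover are level at z = 123; the black strip lies in a window on top, near the front, 3 mm lower.
- strip_mid (a point): Middle of the flat top of the black strip, at x = -80, y = 0, z = 120 mm in the machine's frame (same axes). The strip shows 70 (x) by 132 (y) mm between grey rims 3 mm higher; it is rigid except for the catch, which is centred across it (x = 0) but whose centre lies anywhere from -42 to +42 mm along y from here, different each time and not reported.
- catch (a joint): Press travel (m) of the hidden catch: 0 out, 0.006 fully in; the cover is freed at about 0.0037. A slightly darker black pad, 40 (x) by 42 (y) mm, in a 42 by 44 mm opening in the strip, its face 2 mm below the strip's top, so the fingertips must go into the opening. It moves straight down against a spring (2 N at first, 5 N fully in) and comes back when let go.
- cover (a joint): Opening angle in rad of the sprung cover, a blue-grey plate 150 (x) by 300 (y) by 6 mm behind the strip, hinged along its back edge: 0 latched shut, 0.30 fully up, when its front edge stands about 44 mm higher. It is held by the catch's latch, rises by itself within about 1 s once the catch is pressed in, and stays up.
- cover_edge (a point): Middle of the cover's front edge, on its top; shut, it is 45 mm behind strip_mid in x and 3 mm above it.
- feed_key (a joint): Press travel in m of the raised orange feed key, a round key 16 mm across that stands 4 mm above the grey top at x = -80, y = -115 mm in the machine's frame; 0 is out, 0.003 is pressed. Not to be pressed.
- stamp: Rubber stamp with a turned wooden handle, standing to the machine's left (+y), 38 mm across, 82 mm high; origin under its centre. Bystander.
- glue_pot: Small jar with red cap to the machine's right (-y), 42 mm across, 85 mm high; origin under its centre. Bystander.
- ink_pad: Black and blue ink pad, 75 by 55 by 20 mm, lying left of the machine; origin under its centre. Bystander.
- stapler: Red stapler lying in front of the machine, 140 mm long, 40 wide, 46 high; origin under its centre. Bystander.
- parcel_a: Cardboard parcel 140 by 100 by 70 mm on the left of the desk; origin under its centre. Bystander.
- parcel_b: Taped cardboard parcel 120 by 90 by 50 mm on the right of the desk; origin under its centre. Bystander.
- mug: Blue mug, 80 mm across, 95 mm high, at the right rear; origin under its centre. Bystander.

How it is judged:
By the outcome, as a careful person would: the job done as asked, in the order asked, and still so for the second after the job is handed in, with the robot touching nothing.
It also fails if it takes over 54 s, if anything falls off the work surface, if the arm or the gripper's body presses on something with over 40 N, if the wrist force passes 120 N, or if a joint passes its speed limit or range.

### The arm

A 6-joint arm with a two-finger parallel gripper is mounted at the origin on the work surface. World frame = base frame: x ahead of the robot, y to its left, z up, the work surface at z = 0. Lengths are in m, angles in rad, forces in N, time in s.
With the tool pointing down it reaches from about 0.325 to 0.925 m from the base axis. Payload 3.1 kg.
Tool frame: the origin (TCP) lies between the finger pads; the fingertips stand 11 mm ahead of it and the grasp point (between the pads) lies 8 mm behind it; x points along the fingers, y is the direction in which the jaws open and shut, and the axes are right-handed (so a half turn about x gives the same grasp; the last joint's range is limited). The gripper opens to 85 mm and grips with 20 to 120 N. Pads are 22 mm wide; open, the fingers measure 114 mm over their backs; the gripper's body (76 mm by 85 mm) begins 54 mm behind the grasp point. The pads swing forward as they close: fully open they stand 13 mm farther back than shut.
Start: joints at [1.041, 0.217, 1.613, -0, 1.311, -0.112], TCP at [0.254, 0.571, 0.242] pointing down, gripper open.
Joint ranges: [-2.75, 2.75], [-0.78, 2.1], [0.31, 2.55], [-1.13, 4.27], [0.13, 2.63], [-2.58, 2.58]. Speed limits (rad/s): [2.79, 2.79, 3.14, 3.14, 3.14, 3.14].

### API

Orientations are given as a unit quaternion [x, y, z, w].
In Python, from plant import bot gives the robot as it stands.
- The arm moves only by the tool jog_arm, never from a script. Its argument "steps" is one flat list of numbers, 6 for each row, row after row: the shift along the tool's x, y, z normalised to -1 to 1, where 1 is 20 mm, then the turn, a rotation vector about the tool's x, y, z normalised to -1 to 1, where 1 is 0.15 rad. In form: [x, y, z, rx, ry, rz, x, y, z, rx, ry, rz, ...]. A call has 1 to 20 rows; each row shifts and turns the pose as measured when the row begins, along the tool's axes as they then stand; what a row does not reach is not made up. A row lasts 1/8 s, in which the tool goes at most 62.5 mm and 10.7 degrees, less where a joint would pass 70% of its speed; a pose out of reach is approached as far as the arm can. A call with a number of a shift or a turn outside -1 to 1 is refused whole. A call with a gripper value outside its range is refused whole. "grip" is the opening in per cent of the stroke, from 0 (shut) to 100 (fully open), set as the call begins (left out, the last holds). The fingers move at their own pace and stop on an object; the grip force is fixed at half the most. Time passes only in rows, so rows that do not move let the fingers close. It gives the time, the measured TCP pose, the force and the opening at its end, in the units of the state.
- bot.get_state(): the state, without advancing time (a new reading comes with each control period).
- bot.snapshot(name): name is "scene" or "top" or "wrist"; returns the picture (420x560x3 uint8, red, green, blue); there is no depth.
- bot.calibration(name): a dict with "fov_y" (degrees; the focal length in pixels is half the picture's height over the tangent of half this angle, whatever the lens; pixels are square), "cx", "cy" (the principal point, pixels), "pose" (4x4, takes a point from camera to world coordinates); the wrist camera has in their place "tool_from_camera" (4x4, takes a point from camera to tool coordinates, whose origin is the TCP and whose axes are the tool frame's). Camera axes: x right, y down, z forward; pixel columns grow to the right and rows downward; lengths in m; the calibration is good to about 2 mm. The wrist camera is an equidistant fisheye: a pixel r from the principal point sees the ray r / f radians off the axis. A picture is of the moment at which its call begins: read the wrist's pose just before it. calibration takes no time and is no camera call.
- bot.close_job(): hands the job in, once; it reports no verdict.
The state is a dict: "clock": time; "joint_pos": joint angles; "qvel": joint speeds; "joint_efforts": joint torques, N m; "eef_pos": TCP position; "orientation": TCP orientation; "wrist_force": force on the tool from outside, world axes, zero at the start; "moment": the same for the moment, N m; "width": finger opening in m.
Only numpy, scipy, OpenCV 4.12 (cv2) and the standard library are available. Lean on these libraries where they do the work, as an engineer would, in place of code of your own. Each camera call takes 0.05 s, during which the arm holds its last target.

## Working session

There is one attempt and no reset: what is moved stays moved. The work goes in short steps, Python scripts to look and compute and a tool call to move; the robot and the scene stay as the last step left them, time stands still between calls to the robot, and variables do not carry over. Pictures are saved under pics/ and viewed, and the job is handed in when it is done.

Besides the shell and the picture viewer there is one more tool, called after ">>>" as name(argument=value, ...) on one line, values as JSON. jog_arm: Moves the arm, as the interface text tells. Its arguments: {"type":"object","properties":{"steps":{"type":"array"},"grip":{"type":"number"}},"required":["steps"]}

```bash
mkdir -p pics
python3 - <<'E'
from plant import bot
import cv2
s=bot.get_state();print(s)
for n in("scene","top"):
    im=bot.snapshot(n);cv2.imwrite(f"pics/{n}0.png",im[:,:,::-1]);c=bot.calibration(n);print(n,c)
print(bot.calibration("wrist"))
E
```

```text
{'clock': 0.0, 'joint_pos': array([ 1.04079808e+00,  2.17755490e-01,  1.61496327e+00,  3.00620300e-05,
        1.31128642e+00, -1.12190936e-01]), 'qvel': array([-2.34856676e-03,  1.73152252e-03, -4.53493132e-04, -1.34470705e-03,
        1.20006485e-03,  9.55523975e-05]), 'joint_efforts': array([-6.72149563e-04, -3.96843481e+01, -3.03850758e+01, -1.38224186e-04,
        9.77475022e-03,  1.39980793e-05]), 'eef_pos': array([0.25315816, 0.57055834, 0.24095219]), 'orientation': array([ 0.14584157,  0.69201135, -0.14745381,  0.69145347]), 'wrist_force': array([-0.15461321,  0.19791802, -0.31248763]), 'moment': array([0.00833205, 0.00270487, 0.00192316]), 'width': 0.0853782511034612}
scene {'fov_y': 45.78997547847556, 'cx': 272.631613643065, 'cy': 216.960080132402, 'pose': array([[ 0.04506446,  0.82056443, -0.5697747 ,  1.33626945],
       [ 0.99889687, -0.02947645,  0.03655379, -0.04118989],
       [ 0.0131998 , -0.57079344, -0.82098758,  1.2349606 ],
       [ 0.        ,  0.        ,  0.        ,  1.        ]])}
top {'fov_y': 51.2599217324032, 'cx': 283.6571812193315, 'cy': 214.27783874753894, 'pose': array([[ 0.02316589, -0.98729025,  0.15723009,  0.32693648],
       [-0.99972827, -0.02246966,  0.00620443, -0.00475506],
       [-0.00259267, -0.1573311 , -0.98754251,  1.55335445],
       [ 0.        ,  0.        ,  0.        ,  1.        ]])}
{'fov_y': 65.70646984690485, 'cx': 280.0486513440837, 'cy': 210.2919876162954, 'tool_from_camera': array([[-1.00961703e-03, -3.21991934e-01,  9.46741874e-01,
        -1.31722172e-01],
       [ 9.99999045e-01, -1.21865225e-03,  6.51941032e-04,
         1.40500844e-04],
       [ 9.43829362e-04,  9.46741628e-01,  3.21992857e-01,
        -8.20918585e-02],
       [ 0.00000000e+00,  0.00000000e+00,  0.00000000e+00,
         1.00000000e+00]])}
```

View pics/scene0.png

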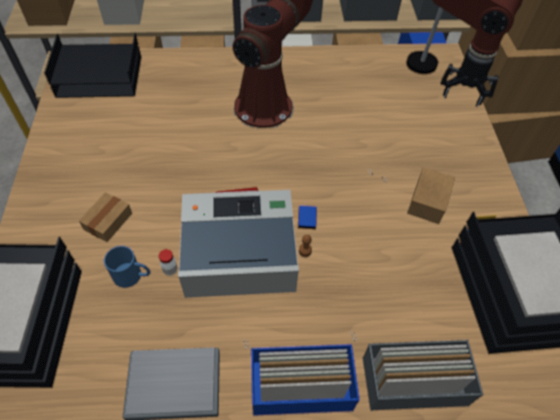

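View pics/top0.png

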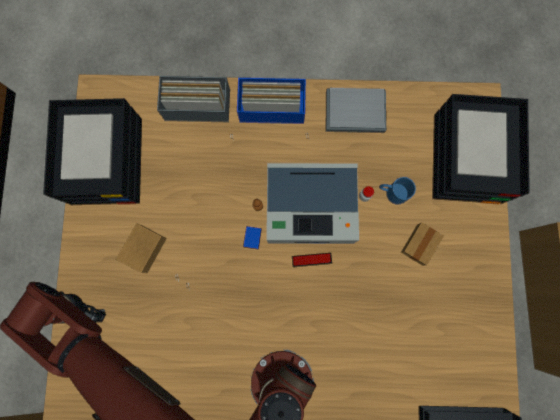

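The top view shows the machine around (313,203), the strip near (313,225), the orange key at (348,225), and the stapler in front at (312,259). I'll zoom in next.

Run:
```python
import cv2
t=cv2.imread("pics/top0.png")[155:275,240:380];cv2.imwrite("pics/topz.png",cv2.resize(t,None,fx=5,fy=5,interpolation=cv2.INTER_CUBIC))
t=cv2.imread("pics/scene0.png")[180:300,170:310];cv2.imwrite("pics/scenez.png",cv2.resize(t,None,fx=5,fy=5,interpolation=cv2.INTER_CUBIC))
```

```text
(no output)
```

View pics/topz.png

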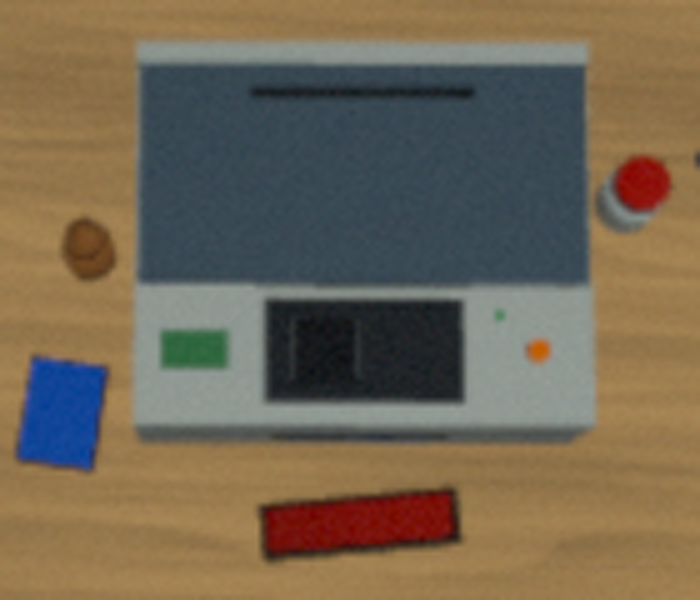

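View pics/scenez.png

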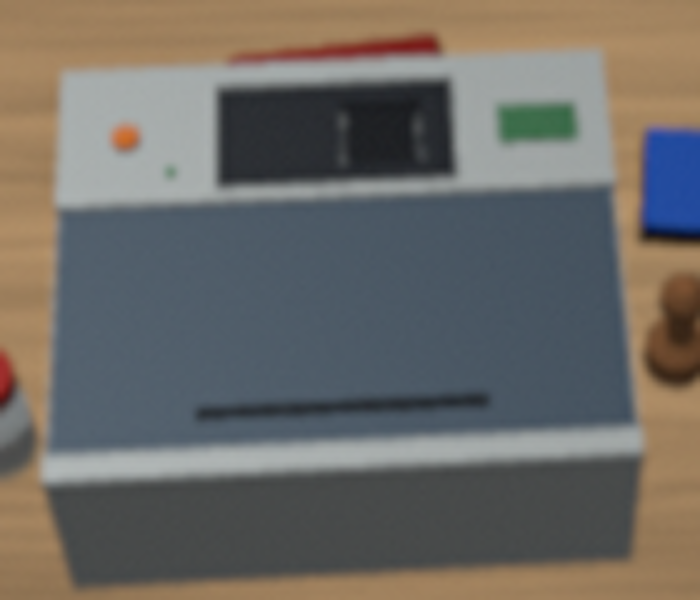

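```bash
cat > h.py <<'E'
import numpy as np
from plant import bot
def ray(n,px,z):
    c=bot.calibration(n);f=210/np.tan(np.radians(c["fov_y"]/2));P=c["pose"]
    d=P[:3,:3]@np.array([(px[0]-c["cx"])/f,(px[1]-c["cy"])/f,1.]);o=P[:3,3]
    return o+d*(z-o[2])/d[2]
E
python3 - <<'E'
from h import *
np.set_printoptions(precision=4,suppress=True)
def T(x,y): return ((x+.5)/5-.5+240,(y+.5)/5-.5+155)
def S(x,y): return ((x+.5)/5-.5+170,(y+.5)/5-.5+180)
P=dict(bodyTL=(137,42,.123),TR=(590,42,.123),BL=(135,428,.123),BR=(596,428,.123),wTL=(265,299,.123),wTR=(464,299,.123),wBR=(464,402,.123),wBL=(265,402,.123),cL=(291,350,.12),cR=(359,350,.12),key=(538,350,.127),stTL=(262,506,.046),stTR=(456,490,.046),stBR=(460,541,.046),stBL=(268,558,.046))
for k,v in P.items(): print('top',k,ray('top',T(*v[:2]),v[2])[:2])
P=dict(FR=(62,72,.123),FL=(603,50,.123),BL=(642,432,.123),BR=(43,485,.123),wA=(217,88,.123),wB=(450,79,.123),wC=(455,174,.123),wD=(221,186,.123),c1=(343,137,.12),c2=(422,135,.12),key=(125,138,.127))
for k,v in P.items(): print('scene',k,ray('scene',S(*v[:2]),v[2])[:2])
E
```

```text
top bodyTL [0.7284 0.0644]
top TR [ 0.7353 -0.2409]
top BL [0.4674 0.0581]
top BR [ 0.4743 -0.2439]
top wTL [ 0.5549 -0.0254]
top wTR [ 0.5579 -0.157 ]
top wBR [ 0.4894 -0.1574]
top wBL [ 0.4864 -0.0267]
top cL [ 0.5217 -0.0433]
top cR [ 0.5227 -0.0882]
top key [ 0.5244 -0.2053]
top stTL [ 0.4232 -0.0273]
top stTR [ 0.4372 -0.1604]
top stBR [ 0.4024 -0.1634]
top stBL [ 0.3878 -0.0321]
scene FR [ 0.4771 -0.2423]
scene FL [0.472  0.0623]
scene BL [0.7191 0.0661]
scene BR [ 0.738  -0.2365]
scene wA [ 0.4914 -0.1553]
scene wB [ 0.4896 -0.0249]
scene wC [ 0.5549 -0.0242]
scene wD [ 0.5583 -0.1515]
scene c1 [ 0.5255 -0.0852]
scene c2 [ 0.5257 -0.0415]
scene key [ 0.5271 -0.2044]
```

```bash
cat >> h.py <<'E'
from scipy.spatial.transform import Rotation as R
np.set_printoptions(precision=4,suppress=True)
yaw=0.023
M=R.from_euler('z',yaw).as_matrix()
SM=np.array([0.5225,-0.091,0.120])
def st():
    s=bot.get_state();A=R.from_quat(s["orientation"]).as_matrix();p=s["eef_pos"]
    return s,A,p
def show():
    s,A,p=st();print('t',s["clock"],'tcp',p,'tip',p+A[:,0]*.011,'strip-frame mm',1000*M.T@(p+A[:,0]*.011-SM),'F',s["wrist_force"],'w',s["width"]);print(A);print(s["joint_pos"])
def plan(tipmm,ydir=None,sgn=1):
    # target tip in strip frame mm; tool x down, tool y = sgn*machine x
    s,A,p=st();B=np.column_stack([[0,0,-1],sgn*M[:,0],np.cross([0,0,-1],sgn*M[:,0])])
    tip=SM+M@np.array(tipmm)/1000;tcp=tip-B[:,0]*.011
    print('shift units tool',A.T@(tcp-p)/.02,'turn units',R.from_matrix(A.T@B).as_rotvec()/.15)
E
python3 - <<'E'
from h import *
show()
plan([0,-30,80]);plan([0,-30,80],sgn=-1)
E
```

```text
t 0.1 tcp [0.2532 0.5706 0.2411] tip [0.2532 0.5706 0.2301] strip-frame mm [-254.0307  667.6064  110.0567] F [ 0.205   0.0176 -0.3916] w 0.08528552935864005
[[-0.0012  0.4058  0.914 ]
 [-0.0019  0.914  -0.4058]
 [-1.     -0.0022 -0.0003]]
[ 1.0408  0.2177  1.6148  0.      1.3113 -0.1122]
shift units tool [  1.5538 -26.1238  26.3707] turn units [7.5331 0.0067 0.0143]
shift units tool [  1.5538 -26.1238  26.3707] turn units [-13.4109  -0.0162   0.0076]
```

>>> jog_arm(grip=0, steps=[0,-0.95,0.95,0,0,0,0,-0.95,0.95,0,0,0,0,-0.95,0.95,0,0,0,0,-0.95,0.95,0,0,0,0,-0.95,0.95,0,0,0,0,-0.95,0.95,0,0,0,0,-0.95,0.95,0,0,0,0,-0.95,0.95,0,0,0,0,-0.95,0.95,0,0,0,0,-0.95,0.95,0,0,0,0,-0.95,0.95,0,0,0,0,-0.95,0.95,0,0,0,0,-0.95,0.95,0,0,0,0,-0.95,0.95,0,0,0,0,-0.95,0.95,0,0,0,0,-0.95,0.95,0,0,0,0,-0.95,0.95,0,0,0,0,-0.95,0.95,0,0,0,0,-0.95,0.95,0,0,0,0,-0.95,0.95,0,0,0])

```text
clock: 2.6
eef_pos: [0.4448, 0.0506, 0.2323]
orientation: [0.14, 0.697, -0.151, 0.687]
wrist_force: [-0.5, -0.4, -0.5]
width: -0.0001
```

Run:
```python
from h import *
show()
plan([0,-30,80])
```

```text
t 2.6 tcp [0.4448 0.0506 0.2323] tip [0.4446 0.0504 0.2213] strip-frame mm [-74.5921 143.1907 101.3192] F [-0.5272 -0.3823 -0.5497] w -0.0001306825977709495
[[-0.0163  0.4017  0.9156]
 [-0.0121  0.9156 -0.4019]
 [-0.9998 -0.0176 -0.0101]]
[-0.0354 -0.1539  2.0137 -0.0131  1.2978 -1.1891]
shift units tool [ 1.105  -6.2614  7.0463] turn units [7.5617 0.0065 0.1427]
```

>>> jog_arm(steps=[0,-0.9,1,0,0,0,0,-0.9,1,0,0,0,0,-0.9,1,0,0,0,0,-0.9,1,0,0,0,0,-0.9,1,0,0,0,0,-0.9,1,0,0,0,0,-0.9,1,0,0,0,0,0,0,0.95,0,0,0,0,0,0.95,0,0,0,0,0,0.95,0,0,0,0,0,0.95,0,0,0,0,0,0.95,0,0,0,0,0,0.95,0,0,0,0,0,0.95,0,0,0,0,0,0.95,0,0])

```text
clock: 4.47
eef_pos: [0.5184, -0.1277, 0.2234]
orientation: [-0.496, -0.5, 0.516, -0.487]
wrist_force: [0.1, 0.2, -0.6]
width: 0.0
```

Run:
```python
from h import *
import cv2
show()
plan([0,-30,80])
im=bot.snapshot("wrist");cv2.imwrite("pics/w1.png",im[:,:,::-1])
```

```text
t 4.475 tcp [ 0.5184 -0.1277  0.2234] tip [ 0.518  -0.1278  0.2124] strip-frame mm [ -5.3214 -36.6948  92.4041] F [ 0.0591  0.2371 -0.5899] w 1.4967645492827049e-05
[[-0.0324  0.9992 -0.0248]
 [-0.0063 -0.025  -0.9997]
 [-0.9995 -0.0322  0.0072]]
[-0.3634  0.0595  1.8267 -0.0182  1.2835 -0.3331]
shift units tool [ 0.6096  0.2518 -0.3476] turn units [-0.3195  0.0425  0.216 ]
```

View pics/w1.png

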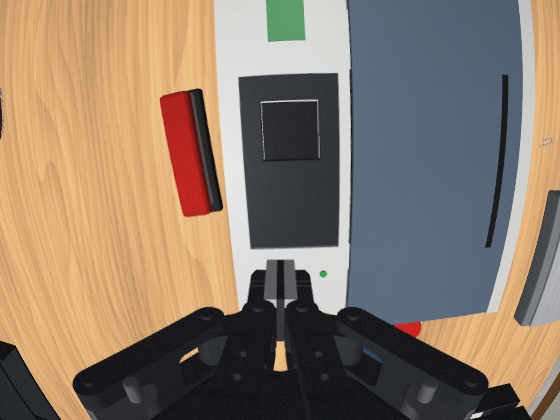

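The wrist view shows the strip with corners near (239,78), (337,73), (338,246) and (250,248). The catch opening runs from (262,101) to (319,160), towards +y.

```bash
cat >> h.py <<'E'
def wray(px,z,A,p):
    c=bot.calibration("wrist");f=210/np.tan(np.radians(c["fov_y"]/2));T=c["tool_from_camera"]
    u=np.array([px[0]-c["cx"],px[1]-c["cy"]]);r=np.hypot(*u);th=r/f
    d=np.array([*(u/r*np.sin(th)),np.cos(th)])
    d=A@T[:3,:3]@d;o=p+A@T[:3,3]
    return o+d*(z-o[2])/d[2]
E
python3 - <<'E'
from h import *
s,A,p=st()
for n,px,z in [('w',(239,78),.123),('w',(337,73),.123),('w',(338,246),.123),('w',(250,248),.123),('c',(262,101),.12),('c',(319,100),.12),('c',(319,160),.12),('c',(263,160),.12),('tip?',(281,262),.2124)]:
    q=wray(px,z,A,p);print(n,q,1000*M.T@(q-SM))
E
```

```text
w [ 0.4901 -0.0257  0.123 ] [-30.9015  66.0102   3.    ]
w [ 0.5586 -0.0238  0.123 ] [37.6556 66.3358  3.    ]
w [ 0.561 -0.155  0.123] [ 36.9928 -64.8295   3.    ]
w [ 0.4912 -0.1555  0.123 ] [-32.7475 -63.8083   3.    ]
c [ 0.5055 -0.043   0.12  ] [-15.941   48.3342   0.    ]
c [ 0.5459 -0.0432  0.12  ] [24.4518 47.2436  0.    ]
c [ 0.5455 -0.087   0.12  ] [23.0601  3.5143  0.    ]
c [ 0.5045 -0.0862  0.12  ] [-17.8528   5.2547   0.    ]
tip? [ 0.5195 -0.1203  0.2124] [ -3.6563 -29.2481  92.4   ]
```

```bash
sed -i 's/^SM=.*/SM=np.array([0.5245,-0.0905,0.120])/' h.py
python3 - <<'E'
from h import *
plan([0,-28,30])
E
```

```text
shift units tool [ 3.099   0.4306 -0.493 ] turn units [-0.3396  0.0424  0.2175]
```

>>> jog_arm(steps=[0,0.2,-0.25,-0.2,0.05,0.15,0.5,0.2,-0.25,-0.2,0.05,0.15,0.9,0,0,0,0,0,0.9,0,0,0,0,0,0.5,0,0,0,0,0,0,0,0,0,0,0])

```text
clock: 5.28
eef_pos: [0.5262, -0.116, 0.162]
orientation: [0.495, 0.51, -0.483, 0.511]
wrist_force: [1.0, 0.3, -0.4]
width: 0.0001
```

Run:
```python
from h import *
show()
plan([0,-28,3])
```

```text
t 5.275 tcp [ 0.5262 -0.116   0.162 ] tip [ 0.5263 -0.1159  0.151 ] strip-frame mm [  1.2114 -25.4513  30.9924] F [ 1.0262  0.3194 -0.428 ] w 0.00014330544695079502
[[ 0.0118  0.999   0.0435]
 [ 0.0112  0.0433 -0.999 ]
 [-0.9999  0.0123 -0.0107]]
[-0.3554  0.1137  1.8917  0.0162  1.1291 -0.4057]
shift units tool [ 1.3974 -0.0736  0.1353] turn units [ 0.136  -0.0723 -0.0814]
```

>>> jog_arm(steps=[0.5,0,0.1,0.1,-0.05,-0.05,0.4,0,0,0,0,0,0.3,0,0,0,0,0,0,0,0,0,0,0])

```text
clock: 5.78
eef_pos: [0.5273, -0.1184, 0.1371]
orientation: [0.495, 0.506, -0.491, 0.508]
wrist_force: [0.5, 0.4, -0.2]
width: -0.0003
```

Run:
```python
from h import *
show()
plan([0,-28,0])
```

```text
t 5.775 tcp [ 0.5273 -0.1184  0.1371] tip [ 0.5274 -0.1184  0.1261] strip-frame mm [  2.2471 -27.9723   6.1235] F [ 0.4746  0.3575 -0.2262] w -0.00025585983043329726
[[ 0.0057  0.9996  0.0274]
 [ 0.0023  0.0274 -0.9996]
 [-1.      0.0058 -0.0022]]
[-0.3531  0.1519  1.9011  0.0047  1.084  -0.3826]
shift units tool [ 0.3055 -0.111   0.0004] turn units [ 0.0291 -0.0144 -0.0384]
```

>>> jog_arm(steps=[0.05,-0.1,0,0,0,0,0.05,0,0,0,0,0,0.05,0,0,0,0,0,0.05,0,0,0,0,0])

```text
clock: 6.28
eef_pos: [0.526, -0.1188, 0.134]
orientation: [0.495, 0.505, -0.491, 0.508]
wrist_force: [0.5, -1.0, -0.8]
width: 0.0001
```

>>> jog_arm(steps=[0.03,0,0,0,0,0,0.03,0,0,0,0,0])

```text
clock: 6.52
eef_pos: [0.526, -0.1188, 0.1328]
orientation: [0.495, 0.505, -0.491, 0.508]
wrist_force: [-0.3, 0.3, 1.0]
width: 0.0001
```

>>> jog_arm(steps=[0.03,0,0,0,0,0])

```text
clock: 6.65
eef_pos: [0.5261, -0.1188, 0.1322]
orientation: [0.495, 0.505, -0.491, 0.509]
wrist_force: [-0.2, -0.5, 0.2]
width: -0.0003
```

>>> jog_arm(steps=[0.03,0,0,0,0,0])

```text
clock: 6.78
eef_pos: [0.5261, -0.1188, 0.1315]
orientation: [0.495, 0.505, -0.491, 0.508]
wrist_force: [0.4, 0.3, 0.3]
width: -0.0
```

>>> jog_arm(steps=[0.02,0,0,0,0,0])

```text
clock: 6.9
eef_pos: [0.5261, -0.1188, 0.1311]
orientation: [0.495, 0.505, -0.491, 0.508]
wrist_force: [-0.4, 0.6, 1.8]
width: -0.0003
```

>>> jog_arm(steps=[0.02,0,0,0,0,0])

```text
clock: 7.02
eef_pos: [0.5261, -0.1188, 0.1311]
orientation: [0.495, 0.505, -0.491, 0.508]
wrist_force: [-1.2, 1.1, 3.0]
width: 0.0002
```

>>> jog_arm(steps=[0.01,0,-0.06,0,0,0,0.01,0,-0.06,0,0,0,0.01,0,-0.06,0,0,0,0.01,0,-0.06,0,0,0,0.01,0,-0.06,0,0,0,0.01,0,-0.06,0,0,0])

```text
clock: 7.78
eef_pos: [0.5272, -0.1127, 0.1311]
orientation: [0.495, 0.504, -0.491, 0.51]
wrist_force: [-0.6, -2.1, 1.9]
width: 0.0003
```

>>> jog_arm(steps=[0.01,-0.02,-0.06,0,0,0,0.01,-0.02,-0.06,0,0,0,0.01,-0.02,-0.06,0,0,0,0.01,-0.02,-0.06,0,0,0,0.01,-0.02,-0.06,0,0,0,0.01,-0.02,-0.06,0,0,0,0.01,-0.02,-0.06,0,0,0,0.01,-0.02,-0.06,0,0,0,0.01,-0.02,-0.06,0,0,0,0.01,-0.02,-0.06,0,0,0])

```text
clock: 9.02
eef_pos: [0.5252, -0.1017, 0.1311]
orientation: [0.496, 0.501, -0.49, 0.513]
wrist_force: [0.8, -3.4, 3.3]
width: -0.0002
```

>>> jog_arm(steps=[0.01,-0.01,-0.06,0,0,0,0.01,-0.01,-0.06,0,0,0,0.01,-0.01,-0.06,0,0,0,0.01,-0.01,-0.06,0,0,0,0.01,-0.01,-0.06,0,0,0,0.01,-0.01,-0.06,0,0,0,0.01,-0.01,-0.06,0,0,0,0.01,-0.01,-0.06,0,0,0])

```text
clock: 10.02
eef_pos: [0.5245, -0.0932, 0.1311]
orientation: [0.495, 0.5, -0.49, 0.514]
wrist_force: [-0.5, -3.5, 5.0]
width: 0.0001
```

Run:
```python
from h import *
show()
plan([0,26,0])
```

```text
t 10.025 tcp [ 0.5245 -0.0932  0.1311] tip [ 0.5247 -0.0933  0.1201] strip-frame mm [ 0.1776 -2.7823  0.0796] F [-0.4695 -3.4652  5.008 ] w 0.00010767786819557452
[[ 0.02    0.9994  0.0285]
 [-0.0092  0.0286 -0.9995]
 [-0.9998  0.0197  0.0097]]
[-0.3061  0.1349  1.9337 -0.0031  1.0512 -0.3331]
shift units tool [-0.0099  0.01   -1.4338] turn units [ 0.037   0.0646 -0.1314]
```

>>> jog_arm(steps=[0,0,-0.08,0,0.01,-0.02,0,0,-0.08,0,0.01,-0.02,0,0,-0.08,0,0.01,-0.02,0,0,-0.08,0,0.01,-0.02,0,0,-0.08,0,0.01,-0.02])

```text
clock: 10.65
eef_pos: [0.5241, -0.0848, 0.131]
orientation: [0.493, 0.506, -0.492, 0.508]
wrist_force: [0.4, -3.6, 5.7]
width: -0.0
```

>>> jog_arm(steps=[0.005,-0.005,-0.08,0,0.01,0,0.005,-0.005,-0.08,0,0.01,0,0.005,-0.005,-0.08,0,0.01,0,0.005,-0.005,-0.08,0,0.01,0])

```text
clock: 11.15
eef_pos: [0.5232, -0.0776, 0.1303]
orientation: [0.495, 0.508, -0.491, 0.506]
wrist_force: [-0.6, -0.0, 0.6]
width: -0.0001
```

Run:
```python
from h import *
show()
plan([0,26,0])
```

```text
t 11.15 tcp [ 0.5232 -0.0776  0.1303] tip [ 0.5232 -0.0775  0.1193] strip-frame mm [-0.9606 13.0214 -0.698 ] F [-0.6197 -0.0125  0.5712] w -0.0001337407703155668
[[ 0.0022  0.9996  0.0283]
 [ 0.0055  0.0283 -0.9996]
 [-1.      0.0023 -0.0054]]
[-0.2832  0.1401  1.9294  0.0067  1.0715 -0.3147]
shift units tool [-0.0313  0.0529 -0.6518] turn units [ 0.0356 -0.036  -0.0156]
```

Over the opening the contact force vanished and the tip sank. I'll centre on the catch at this height.

>>> jog_arm(steps=[0,0,-0.15,0,0,0,0,0.02,-0.15,0,0,0,0,0.02,-0.15,0,0,0,0,0,-0.15,0,0,0,0,0,0,0,0,0])

```text
clock: 11.78
eef_pos: [0.5217, -0.063, 0.1284]
orientation: [0.494, 0.51, -0.491, 0.504]
wrist_force: [-0.5, -0.8, 2.6]
width: -0.0001
```

Run:
```python
from h import *
show()
plan([0,26,-8])
```

```text
t 11.775 tcp [ 0.5217 -0.063   0.1284] tip [ 0.5217 -0.0629  0.1174] strip-frame mm [-2.2132 27.6367 -2.6202] F [-0.5078 -0.7833  2.6232] w -0.00010287181849042202
[[-0.0025  0.9996  0.0286]
 [ 0.0083  0.0287 -0.9996]
 [-1.     -0.0022 -0.0084]]
[-0.258   0.1386  1.9352  0.0084  1.0722 -0.2907]
shift units tool [0.2681 0.1096 0.0801] turn units [ 0.0377 -0.0557  0.0149]
```

>>> jog_arm(steps=[0.06,0.03,0,0,0,0,0.06,0.02,0,0,0,0,0.06,0,0,0,0,0])

```text
clock: 12.15
eef_pos: [0.5218, -0.0629, 0.1246]
orientation: [0.494, 0.51, -0.492, 0.504]
wrist_force: [-0.5, -2.0, 4.0]
width: -0.0001
```

>>> jog_arm(steps=[0.06,0,0,0,0,0,0.06,0,0,0,0,0])

```text
clock: 12.4
eef_pos: [0.5219, -0.063, 0.1229]
orientation: [0.494, 0.511, -0.492, 0.504]
wrist_force: [-3.9, -1.4, 11.1]
width: 0.0001
```

Bottomed out at 6 mm of travel and 11 N, so I'm letting go straight up.

>>> jog_arm(steps=[-0.1,0,0,0,0,0,-0.2,0,0,0,0,0,-0.3,0,0,0,0,0,-0.5,0,0,0,0,0,-0.9,0,0,0,0,0,-0.9,0,0,0,0,0,-0.9,0,0,0,0,0,-0.9,0,0,0,0,0,-0.9,0,0,0,0,0,-0.9,0,0,0,0,0,-0.9,0,0,0,0,0,0,0,0,0,0,0])

```text
clock: 13.9
eef_pos: [0.523, -0.0634, 0.2814]
orientation: [0.495, 0.51, -0.491, 0.504]
wrist_force: [0.1, 0.1, -0.3]
width: -0.0
```

Run:
```python
from h import *
import cv2
show()
for n in("scene","wrist","top"):
    im=bot.snapshot(n);cv2.imwrite(f"pics/{n}2.png",im[:,:,::-1])
a=cv2.imread("pics/scene2.png")[150:320,150:330]
cv2.imwrite("pics/s2z.png",cv2.resize(a,None,fx=3,fy=3,interpolation=cv2.INTER_CUBIC))
```

```text
t 13.9 tcp [ 0.523  -0.0634  0.2814] tip [ 0.523  -0.0632  0.2704] strip-frame mm [ -0.913   27.299  150.4433] F [ 0.1041  0.0994 -0.2769] w -1.7446653205589396e-05
[[-0.0025  0.9996  0.0279]
 [ 0.0113  0.028  -0.9995]
 [-0.9999 -0.0022 -0.0114]]
[-0.2596 -0.0223  1.7985  0.0105  1.3708 -0.2897]
```

View pics/s2z.png

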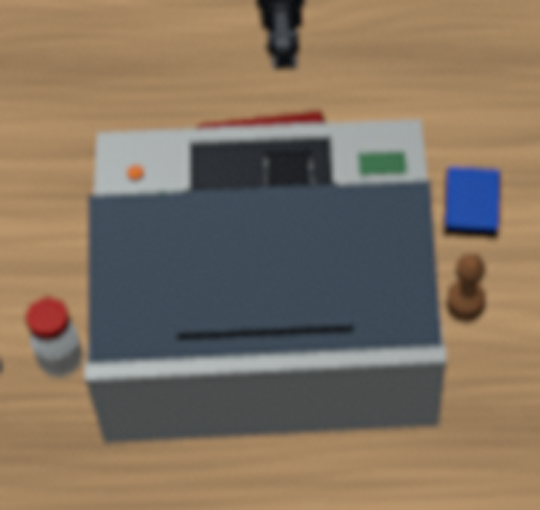

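View pics/wrist2.png

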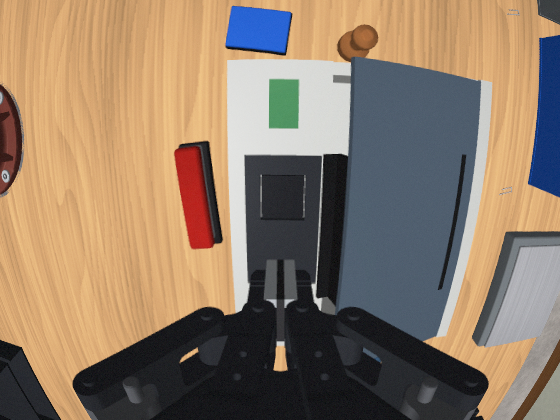

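The cover is up: its front edge now hides the back of the strip in the scene view. The catch is visible and unpressed, at wrist pixel (283,197). I'll check the edge height, wait briefly, then hand in.

>>> jog_arm(steps=[-0.3,0,0,0,0,0,0,0,0,0,0,0,0,0,0,0,0,0,0,0,0,0,0,0,0,0,0,0,0,0,0,0,0,0,0,0])

```text
clock: 14.8
eef_pos: [0.5199, -0.0626, 0.2816]
orientation: [0.493, 0.514, -0.493, 0.5]
wrist_force: [-0.2, -0.5, -0.6]
width: 0.0001
```

Run:
```python
from h import *
import cv2
for z in (.123,.145,.167):
  for q in ((430,183),(89,197)):
    r=ray('scene',((q[0]+.5)/3-.5+150,(q[1]+.5)/3-.5+150),z);print(z,1000*M.T@(r-SM))
for n in("scene","top"):
    im=bot.snapshot(n);cv2.imwrite(f"pics/{n}3.png",im[:,:,::-1])
a=cv2.imread("pics/scene3.png");b=cv2.imread("pics/scene2.png");print(np.abs(a[195:,:].astype(int)-b[195:,:]).max(2).__gt__(40).sum())
t=cv2.imread("pics/top3.png")[155:275,220:440];cv2.imwrite("pics/t3z.png",cv2.resize(t,None,fx=3.5,fy=3.5,interpolation=cv2.INTER_CUBIC))
```

```text
0.123 [ 24.5879 155.2241   3.    ]
0.123 [  21.9865 -155.287     3.    ]
0.145 [ 40.1804 152.759   25.    ]
0.145 [  37.6305 -151.6087   25.    ]
0.167 [ 55.7729 150.2939  47.    ]
0.167 [  53.2744 -147.9304   47.    ]
0
```

View pics/t3z.png

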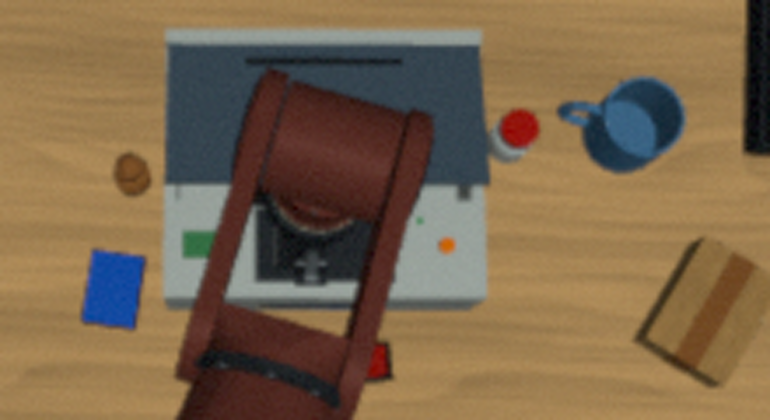

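```bash
python3 -c "
from plant import bot
s=bot.get_state();print(s['wrist_force'],abs(s['qvel']).max());print(bot.close_job())"
```

```text
[-0.26367045  0.81125713  0.69446925] 0.0022109079297340517
the job is handed in; nothing more can be done
None
```

The catch was found by feel and pressed fully in, and after I let go the cover sprang up by itself. I handed the job in at about 15 s.

- **Feeling:** The closed fingertips touched the strip at about 3 N and slid along it at roughly 10–15 mm/s. The force between rows was about 2–6 N, a little firmer than I intended at the end. At about +13 mm along y the contact force vanished and the tips sank into the opening. I had already seen the catch in the camera pictures, and its centre came out at about +26 mm along y.
- **Pressing:** I pressed straight down until the force jumped to 11 N, with the tips about 8 mm below the strip top, so the catch was at its 6 mm stop. Then I let go straight up.
- **Cover:** The picture taken about 1.5 s after letting go shows the cover up, with its front edge about 44 mm higher. Nothing had moved in a second scene picture about 0.9 s later.
- **Catch and other things:** The catch looks back out in the wrist picture, but this was judged by eye and not measured. I did not go near the orange key. The stapler, stamp, ink pad and glue pot look untouched, also by eye.
- **Clearance:** The gripper ended about 100 mm above the raised cover edge, with no contact force beyond sensor noise. The final 6 mm lift I asked for did not register, but the arm was already clear.

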